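Press a cheese mould with the hand pump

ROBOT

A 6-joint arm with a two-finger parallel gripper is mounted at the origin on the work surface. World frame = base frame: x ahead of the robot, y to its left, z up, the work surface at z = 0. Lengths are in mm, angles in rad, forces in N, time in s.
With the tool pointing down it reaches from about 325 to 850 mm from the base axis. Payload 15.5 kg.
Tool frame: the origin (TCP) lies between the finger pads; the fingertips stand 25 mm ahead of it and the grasp point (between the pads) lies 6 mm ahead of it; z points along the fingers, y is the line along which they close (so a half turn about z gives the same grasp; the last joint's range is limited). The gripper opens to 91 mm and grips with 3 to 60 N. Pads are 32 mm wide; open, the fingers measure 118 mm over their backs; the gripper's body (76 mm by 178 mm) begins 60 mm behind the grasp point.
Start: joints at [1.028, 0.494, 1.345, -0, 1.302, -0.096], TCP at [270.047, 563.65, 238.915] pointing down, gripper open.
Joint ranges: [-2.91, 2.91], [-0.82, 2.16], [0.22, 2.67], [-1.22, 4.37], [0.12, 2.79], [-3.08, 3.08]. Speed limits (rad/s): [1.89, 1.89, 2.57, 3.01, 3.01, 3.01].

INTERFACE

Orientations are given as a rotation vector (axis times angle).
In Python, from station import read_state, get_image, bot, models gives the robot as it stands.
- The arm moves only by the shell command python3 -m inch 'ROWS' [FORCE]. ROWS is JSON, a list of rows, each an object with "delta_pos": the shift along the tool's x, y, z in mm, a list of three; "roll": the turn about the tool's z in rad; "fingers": the opening, from 0 (shut) to 1 (fully open). A call has 1 to 12 rows; each row shifts and turns the commanded pose from where the row before left it, along the tool's axes as they then stand; what a row does not reach is not made up. A row lasts 1/10 s, in which the tool goes at most 50 mm and 8.59 degrees, less where a joint would pass 70% of its speed; a pose out of reach is approached as far as the arm can. A call with a gripper value outside its range is refused whole. The fingers move at their own pace and stop on an object; FORCE is the grip in N (left out, the last holds). Time passes only in rows, so rows that do not move let the fingers close. It gives the time, the measured TCP pose, the force, the opening and the grip force at its end, in the units of the state.
- read_state(): the state, without advancing time (a new reading comes with each control period).
- get_image(name): name is "scene" or "side" or "wrist"; returns a dict with "pixels" (400x640x3 uint8, red, green, blue), "fx", "fy", "cx", "cy" (pixels), "dist" ([k1, k2, p1, p2, k3] as OpenCV has them; the pictures are not rectified), "cam_to_world" (4x4, takes a point from camera to world coordinates). Camera axes: x right, y up, looking along -z (the intrinsics and any distortion apply to the point x, -y, -z); pixel columns grow to the right and rows downward; lengths in mm; the calibration is good to about 2 mm. A picture is of the moment at which its call begins. There is no depth.
- bot.close_job(): hands the job in; it is judged then, once.
Trained networks look in the newest picture that a camera, given by its name, has taken for a name from the list of things; names that differ only in an ending like _2 or _b are one class to them, and where a whole thing is asked for, a point or a joint stands for the part that bears it (a point fixed in the world has none). Each returns a list of dicts, best first, with "score" (0 to 1); they miss things now and then, are a little off and sometimes report something else, mostly with a low value. They report only what shows in the picture. A call takes as long as a camera call. They do not tell look-alikes from the thing itself.
- models.search_frame(name, camera): "point" ([column, row] in pixels, amid what is visible of it).
- models.masks_of(name, camera): "mask" (400x640 bool, what is visible of it) and "point" ([column, row] in pixels, amid what is visible of it).
The state is a dict: "t": time; "qpos": joint angles; "qvel": joint speeds; "joint_torque": joint torques, N m; "ee_pos": TCP position; "orientation": TCP orientation; "force": force on the tool from outside, world axes, zero at the start; "moment": the same for the moment, N m; "gripper_width": finger opening in mm; "finger_force": force on a finger pad.
Only numpy, scipy, OpenCV 4.12 (cv2) and the standard library are available. Lean on these libraries where they do the work, as an engineer would, in place of code of your own. Each camera call takes 0.05 s, during which the arm holds its last target. There are 200 camera calls.

TASK

On the market-stall counter, lay the longer of the two wooden cheese moulds flat in the bed of the little press, lengthwise between the end jaw and the ram pad and down between the two low rails. Then work the sprung pump handle through at least three full strokes, each one all the way down to its stop and all the way back up, and leave the mould in the bed with the handle up.

Things in the scene. Friction and masses are not known exactly. Their poses are not given: they have to be found in the camera images.
- mould_center (a point): Centre of the longer wooden cheese mould: a loose closed block 110 mm long (its y axis), 56 x 56 mm across (x, z), with two steel hoops, about 0.35 kg, lying flat: this point is 28 mm above its underside. Grasp it across its width from above. The mould of the same make only 68 mm long, the smoked cheeses and the jars are not wanted.
- press_bed (a point): Middle of the flat bed floor of the fixed steel press, 20 mm above the counter. x: across the bed; y: along it, from the end jaw (50 mm high) to the ram pad, which stays still, and the grey pump; z up. Open on top, 140 mm between jaw and ram pad, 86 mm between two side rails 8 mm high. The mould belongs here, its length along y, its centre 28 mm above this point.
- handle_pad (a point): Middle of the top face of the black pad (90 x 44 mm) ending the pump handle, to be pressed down. The lever points to the bed's -x; its pivot, parallel to bed y, is at bed x +50, y +155, z +70 mm. Pad middle: 190 mm out along the lever, 6 mm above its centre line. At rest the lever slopes up 0.40 rad (pad 170 mm above the counter), at the stop down 0.20 rad (58 mm).
- press_handle (a joint): Angle of the pump handle in rad: 0 at rest, fully up; grows as the pad is pressed down, to the stop at 0.60. A spring resists with about 3 N at the top to 10 N at the bottom (pressed at the pad) and brings the handle back up when it is let go.
There are look-alikes about, which are no part of the job. What is shaped like the part that bears mould_center but blue or purple is not meant.

How it is judged:
By the outcome, as a careful person would: the job done as asked, in the order asked, and still so for the second after the job is handed in, with the robot touching nothing.
It also fails if it takes over 61 s, if anything falls off the work surface, if the arm or the gripper's body presses on something with over 40 N, if the wrist force passes 120 N, or if a joint passes its speed limit or range.

## Working session

There is one attempt and no reset: what is moved stays moved. The work goes in short steps, Python scripts to look and compute and a shell command to move; the robot and the scene stay as the last step left them, time stands still between calls to the robot, and variables do not carry over. Pictures are saved under pics/ and viewed, at most 14 in all, crops included, and the job is handed in when it is done.

```bash
mkdir -p pics; ls
cat > h.py <<'E'
import numpy as np, cv2
from station import read_state, get_image, bot, models
def ray(im,p):
    K=np.array([[im["fx"],0,im["cx"]],[0,im["fy"],im["cy"]],[0,0,1]])
    u=cv2.undistortPoints(np.array([[p]],float),K,np.array(im["dist"],float))[0,0]
    T=np.array(im["cam_to_world"]); return T[:3,3],T[:3,:3]@np.array([u[0],-u[1],-1])
def at(im,p,z):
    o,d=ray(im,p); return o+d*(z-o[2])/d[2]
def proj(im,P):
    K=np.array([[im["fx"],0,im["cx"]],[0,im["fy"],im["cy"]],[0,0,1]])
    T=np.array(im["cam_to_world"]); c=(np.array(P,float).reshape(-1,3)-T[:3,3])@T[:3,:3]
    c=c*[1,-1,-1]
    return cv2.projectPoints(c,np.zeros(3),np.zeros(3),K,np.array(im["dist"],float))[0][:,0]
def save(im,name): cv2.imwrite("pics/"+name,im["pixels"][:,:,::-1])
E
python3 - <<'E'
from h import *
ims={c:get_image(c) for c in("scene","side","wrist")}
a=np.vstack([ims["scene"]["pixels"],ims["side"]["pixels"]])[:,:,::-1]
cv2.imwrite("pics/a.png",cv2.resize(a,(480,600))) ; save(ims["scene"],"scene.png"); save(ims["side"],"side.png")
for c in ims:
  print(c,np.round(np.array(ims[c]["cam_to_world"])[:3,3]))
  for n in("mould_center","press_bed","handle_pad","press_handle"):
    print(n,[(np.round(d["score"],2),np.round(d["point"])) for d in models.search_frame(n,c)][:5])
print(read_state()["t"])
E
```

```text
pics
scene [1271.  248. 1148.]
mould_center [(np.float64(0.85), array([181., 254.])), (np.float64(0.77), array([249., 181.])), (np.float64(0.72), array([370., 270.])), (np.float64(0.7), array([285., 148.])), (np.float64(0.62), array([242., 237.]))]
press_bed [(np.float64(0.29), array([242., 235.]))]
handle_pad [(np.float64(0.93), array([411., 225.]))]
press_handle [(np.float64(0.75), array([411., 223.]))]
side [444. 642. 641.]
mould_center [(np.float64(0.86), array([361., 179.])), (np.float64(0.75), array([297., 195.])), (np.float64(0.74), array([268., 170.])), (np.float64(0.74), array([414., 191.]))]
press_bed [(np.float64(0.85), array([288., 292.]))]
handle_pad [(np.float64(0.79), array([324., 271.]))]
press_handle [(np.float64(0.79), array([324., 271.]))]
wrist [204. 594. 384.]
mould_center []
press_bed []
handle_pad []
press_handle []
0.75
```

View pics/scene.png

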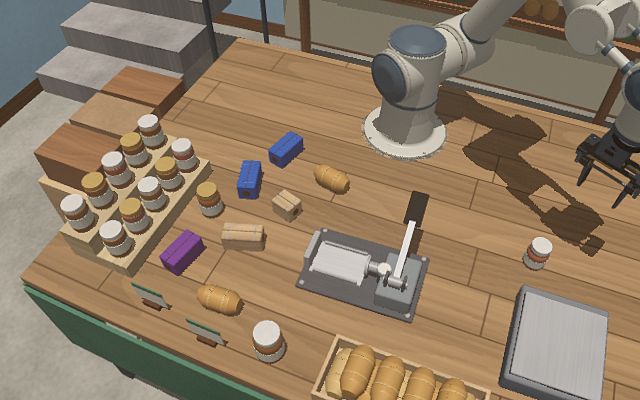

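View pics/side.png

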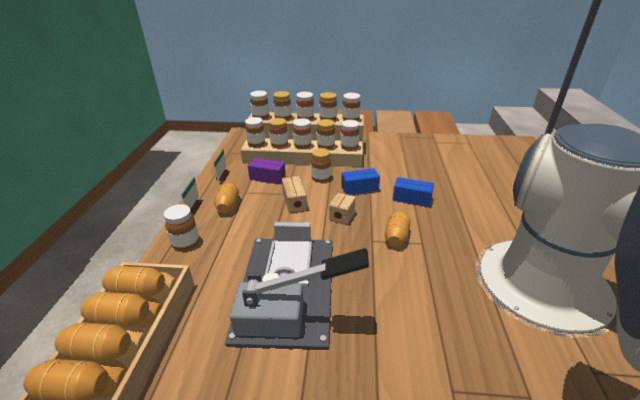

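Scene view: wooden blocks at (242,237), the longer, and (287,205), the shorter. The blocks at (249,181) and (285,148) are blue, and (181,252) is purple. So (242,237) is the candidate. The press has its jaw at (311,245), bed at (340,262) and pad at (413,208).

```bash
cat > fit.py <<'E'
from h import *
from scipy.optimize import minimize
def boxmask(im,x,y,yaw,z0=0,L=110,W=56,H=56):
    c,s=np.cos(yaw),np.sin(yaw)
    P=[[x+c*a-s*b,y+s*a+c*b,z0+h] for a in(-W/2,W/2) for b in(-L/2,L/2) for h in(0,H)]
    m=np.zeros((400,640),np.uint8); q=proj(im,P)
    cv2.fillConvexPoly(m,np.round(cv2.convexHull(q.astype(np.float32))*16).astype(np.int32),1,shift=4)
    return m>0
def fit(views,x0,z0=0,L=110):
    f=lambda p:-sum((boxmask(i,p[0],p[1],p[2],z0,L)&m).sum()/(boxmask(i,p[0],p[1],p[2],z0,L)|m).sum() for i,m in views)
    best=None
    for yaw in np.arange(0,np.pi,np.pi/8):
        r=minimize(f,[*x0,yaw],method="Nelder-Mead",options=dict(initial_simplex=[[x0[0],x0[1],yaw],[x0[0]+20,x0[1],yaw],[x0[0],x0[1]+20,yaw],[x0[0],x0[1],yaw+.3]]))
        if best is None or r.fun<best.fun: best=r
    return best.x,best.fun/len(views)
E
python3 - <<'E'
from fit import *
S=get_image("scene"); D=models.masks_of("mould_center","scene")
T=get_image("side"); E=models.masks_of("mould_center","side")
near=lambda D,p:min(D,key=lambda d:np.hypot(*(np.array(d["point"])-p)))
a=near(D,(242,237)); b=near(E,(294,194)); print(a["point"],b["point"],a["mask"].sum(),b["mask"].sum())
x0=at(S,a["point"],28)[:2]; print(x0,at(T,b["point"],28)[:2])
for L in(110,68): print(L,fit([(S,a["mask"]),(T,b["mask"])],x0,L=L),fit([(S,a["mask"])],x0,L=L))
for n,im in(("scene",S),("side",T)):
  for d in models.masks_of("handle_pad",n)[:1]: print("pad",d["point"],d["mask"].sum(),at(im,d["point"],165)[:2])
c1=cv2.resize(S["pixels"][140:330,170:440],(800,563),interpolation=cv2.INTER_CUBIC);cv2.imwrite("pics/c1.png",c1[:,:,::-1])
c2=cv2.resize(T["pixels"][210:360,210:400],(760,600),interpolation=cv2.INTER_CUBIC);cv2.imwrite("pics/c2.png",c2[:,:,::-1])
E
```

```text
[242.5, 237.6] [294.2, 196.0] 1106 683
[ 613.80926528 -275.46787568] [ 607.43283291 -259.64100247]
110 (array([ 611.35647045, -278.37456668,    3.42075478]), np.float64(-0.8561139352844782)) (array([ 6.10978822e+02, -2.73905985e+02,  3.93376715e-01]), np.float64(-0.8805732484076433))
68 (array([ 607.42196672, -263.47111283,    3.47430348]), np.float64(-0.7595303475049711)) (array([ 6.07625253e+02, -2.65294173e+02,  1.36067395e-01]), np.float64(-0.6816638370118846))
pad [410.7, 222.4] 1111 [497.78212032 147.24922871]
pad [323.7, 271.4] 1763 [484.66149784 172.24633132]
```

View pics/c1.png

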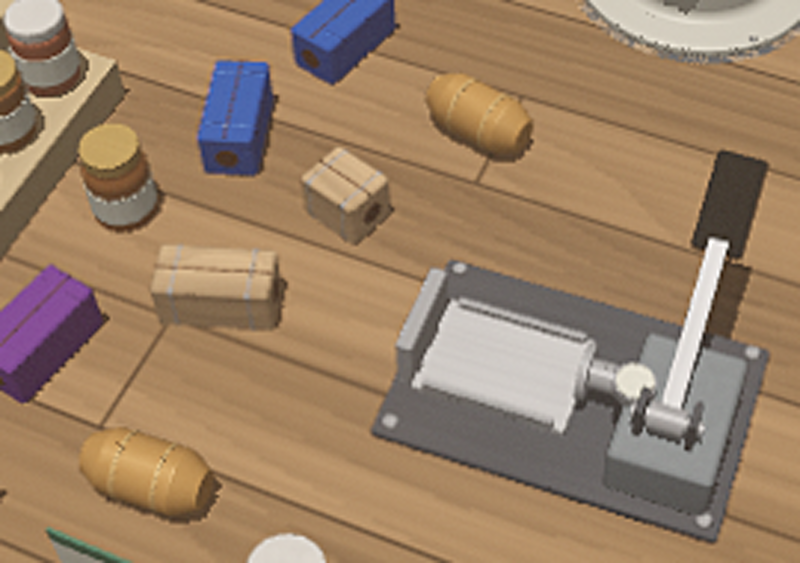

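View pics/c2.png

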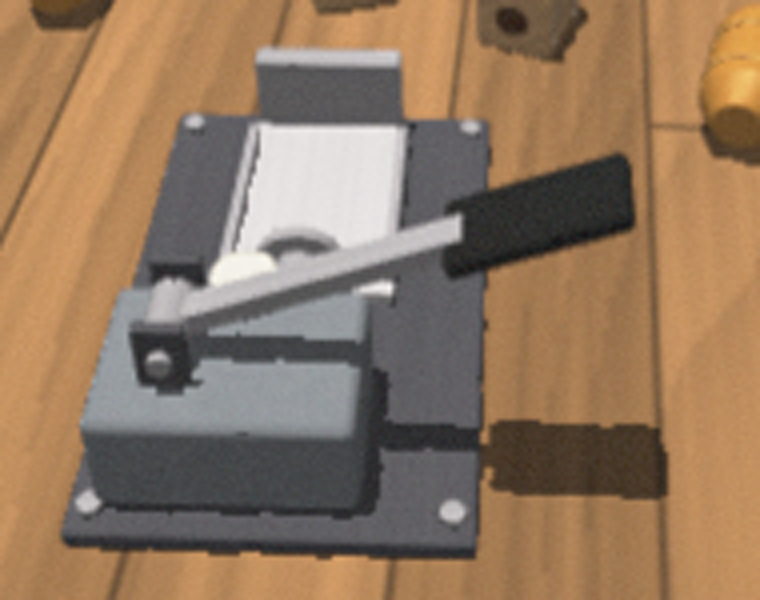

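```bash
cat > press.py <<'E'
from h import *
from scipy.optimize import least_squares
S=get_image("scene");T=get_image("side")
c1=lambda u,v:(170+(u+.5)*270/800-.5,140+(v+.5)*190/563-.5)
c2=lambda u,v:(210+(u+.5)/4-.5,210+(v+.5)/4-.5)
cs,sn=np.cos(.4),np.sin(.4)
pad=lambda o,y:lambda q:(50-o*cs+6*sn,155+y,70+o*sn+6*cs)
scr=lambda sx,i:lambda q:(q[4]+sx*q[3],q[5+i],q[7])
jaw=lambda sx:lambda q:(sx*q[8],-70,q[9])
piv=lambda q:(50,155,70)
obs=[(S,c1(459,268),scr(-1,0)),(S,c1(754,352),scr(-1,1)),(S,c1(704,520),scr(1,1)),(S,c1(390,421),scr(1,0)),
(T,c2(194,121),scr(1,0)),(T,c2(471,127),scr(-1,0)),(T,c2(89,500),scr(1,1)),(T,c2(453,512),scr(-1,1)),
(S,c1(722,150),pad(235,-22)),(S,c1(768,160),pad(235,22)),(T,c2(625,155),pad(235,-22)),(T,c2(448,202),pad(145,-22)),
(S,c1(668,418),piv),(T,c2(172,300),piv),
(T,c2(258,68),jaw(1)),(T,c2(401,72),jaw(-1)),(S,c1(447,272),jaw(-1)),(S,c1(412,352),jaw(1))]
def W(q,P):
    c,s=np.cos(q[2]),np.sin(q[2]);P=np.array(P); return np.array([q[0]+c*P[0]-s*P[1],q[1]+s*P[0]+c*P[1],20+P[2]])
def res(q): return np.concatenate([proj(i,W(q,f(q)))[0]-p for i,p,f in obs])
r=least_squares(res,[650,30,0,80,0,-90,200,-8,43,40],loss="soft_l1")
q=r.x; print(np.round(q,2)); print(np.round(res(q).reshape(-1,2),1).tolist())
print("pad",W(q,pad(190,0)(q)))
sc=3
for n,im,b in(("S",S,(170,140,440,330)),):
  v=cv2.resize(im["pixels"],None,fx=sc,fy=sc)[:,:,::-1].copy()
  for P in[(x,y,z) for x in(-43,43) for y in(-70,70) for z in(0,8)]: cv2.circle(v,tuple(int(a) for a in proj(im,W(q,P))[0]*sc+1),2,(0,0,255),-1)
  cv2.imwrite("pics/fit%s.png"%n,v[620:1020,850:1320])
  im=T; v2=cv2.resize(im["pixels"],None,fx=sc,fy=sc)[:,:,::-1].copy()
  for P in[(x,y,z) for x in(-43,43) for y in(-70,70) for z in(0,8)]: cv2.circle(v2,tuple(int(a) for a in proj(im,W(q,P))[0]*sc+1),2,(0,0,255),-1)
  cv2.imwrite("pics/fit.png",np.hstack([v[620:1000,870:1230],v2[640:1020,640:1040]]))
E
python3 press.py
```

```text
[ 5.8045e+02 -1.9500e+00  4.0000e-02  8.8100e+01  5.9000e-01 -7.5680e+01
  2.0503e+02 -4.7000e+00  4.4410e+01  4.3660e+01]
[[0.4, -0.0], [-0.3, 0.4], [0.0, 0.1], [0.0, -0.0], [0.4, -0.3], [0.3, -0.1], [-0.2, 0.0], [-0.1, 0.0], [-0.6, -1.2], [0.9, -0.1], [0.5, -2.5], [-0.9, -1.2], [-0.1, 0.1], [-0.2, 4.1], [-0.1, -0.1], [0.2, -0.3], [0.7, 0.6], [0.3, -0.0]]
pad [451.58528139 147.92982174 169.515851  ]
```

View pics/fit.png

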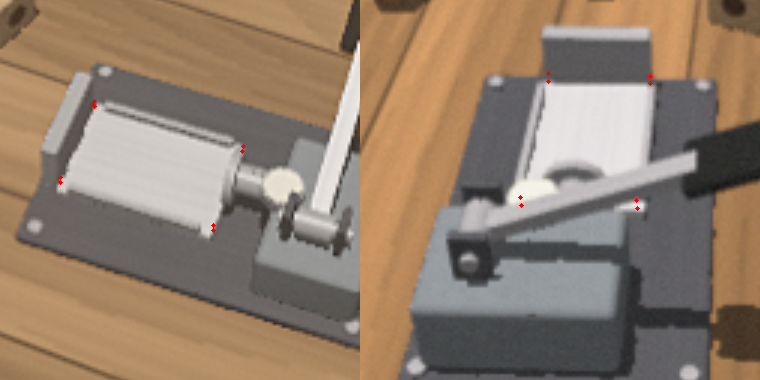

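Overlay: bed corners land on the rails in both views. The crop confirms that the mould at scene (242,237) is plain wood with two hoops and clearly longer than the one at (287,205).

```bash
cat >> h.py <<'E'
from scipy.spatial.transform import Rotation as R
def plan(target,yaw=None,s=None):
    "delta in tool axes to TCP target; roll so that tool y lies along world direction yaw (mod pi)"
    s=s or read_state(); M=R.from_rotvec(s["orientation"]).as_matrix()
    d=M.T@(np.array(target)-s["ee_pos"]); a=M[:,1]; cur=np.arctan2(a[1],a[0])
    print("t",round(s["t"],2),"pos",np.round(s["ee_pos"],1),"tooly",np.round(cur,3),"z",np.round(M[:,2],3),"F",np.round(s["force"],1),"w",s["gripper_width"],"j6",np.round(s["qpos"][5],2))
    roll=None
    if yaw is not None: roll=-((yaw-cur+np.pi/2)%np.pi-np.pi/2)
    print("delta",np.round(d,1),"roll",roll)
E
python3 -c "
from h import *
plan([611,-276,200],0.33)"
```

```text
t 1.15 pos [270.1 563.6 238.9] tooly 1.124 z [-0.  0. -1.] F [-0.4  0.7 -0.2] w 91.23817173799435 j6 -0.1
delta [-670.3 -609.9   38.9] roll 0.7939509922561157
```

```bash
python3 -m inch '[{"delta_pos":[-20,-18,0],"roll":0,"fingers":1},{"delta_pos":[-35,-32,0],"roll":0,"fingers":1},{"delta_pos":[-35,-32,0],"roll":0,"fingers":1},{"delta_pos":[-35,-32,0],"roll":0,"fingers":1},{"delta_pos":[-35,-32,0],"roll":0,"fingers":1},{"delta_pos":[-35,-32,0],"roll":0,"fingers":1},{"delta_pos":[-35,-32,0],"roll":0,"fingers":1},{"delta_pos":[-35,-32,0],"roll":0,"fingers":1},{"delta_pos":[-35,-32,0],"roll":0,"fingers":1},{"delta_pos":[-35,-32,0],"roll":0,"fingers":1},{"delta_pos":[-35,-32,0],"roll":0,"fingers":1},{"delta_pos":[-35,-32,0],"roll":0,"fingers":1}]'
python3 -m inch '[{"delta_pos":[-35,-32,0],"roll":0,"fingers":1},{"delta_pos":[-35,-32,0],"roll":0,"fingers":1},{"delta_pos":[-35,-32,0],"roll":0,"fingers":1},{"delta_pos":[-35,-32,0],"roll":0,"fingers":1},{"delta_pos":[-35,-32,0],"roll":0,"fingers":1},{"delta_pos":[-30,-27,0],"roll":0.13,"fingers":1},{"delta_pos":[0,0,0],"roll":0.13,"fingers":1},{"delta_pos":[0,0,0],"roll":0.13,"fingers":1},{"delta_pos":[0,0,0],"roll":0.13,"fingers":1},{"delta_pos":[0,0,0],"roll":0.13,"fingers":1},{"delta_pos":[0,0,0],"roll":0.13,"fingers":1},{"delta_pos":[0,0,0],"roll":0,"fingers":1}]'
cat > w.py <<'E'
from fit import *
plan([611,-276,80],0.33)
Wi=get_image("wrist"); save(Wi,"w1.png"); D=models.masks_of("mould_center","wrist")
for d in D[:4]:
  p=d["point"];x0=at(Wi,p,28)[:2]
  print(np.round(d["score"],2),np.round(p),d["mask"].sum(),np.round(x0),[ (L,np.round(fit([(Wi,d["mask"])],x0,L=L)[0],3),np.round(fit([(Wi,d["mask"])],x0,L=L)[1],3)) for L in (110,68)])
E
python3 w.py
```

```text
t: 2.35
ee_pos: [475.9, 53.0, 239.2]
orientation: [0.696, 3.063, 0.0]
force: [0.9, 1.3, -0.3]
gripper_width: 91.2
finger_force: 0.0
t: 3.55
ee_pos: [579.5, -202.3, 238.9]
orientation: [-1.812, -2.567, -0.0]
force: [0.0, -0.5, -0.7]
gripper_width: 91.7
finger_force: 0.0
t 3.55 pos [ 579.5 -202.3  238.9] tooly 0.341 z [ 0.  0. -1.] F [ 0.  -0.5 -0.7] w 91.72460877763415 j6 -0.77
delta [-80.    5.  158.9] roll 0.011442242935545188
0.89 [ 35. 185.] 5801 [ 274. -315.] [(110, array([ 257.233, -314.227,    1.347]), np.float64(-0.962)), (68, array([ 277.451, -317.844,    1.339]), np.float64(-0.889))]
0.71 [161. 235.] 1603 [ 424. -327.] [(110, array([ 415.234, -335.964,    2.35 ]), np.float64(-0.262)), (68, array([ 419.259, -330.717,    2.338]), np.float64(-0.364))]
0.65 [322. 234.] 3472 [ 604. -261.] [(110, array([ 611.151, -277.354,    3.468]), np.float64(-0.655)), (68, array([ 6.03857e+02, -2.57519e+02,  3.43000e-01]), np.float64(-0.885))]
0.47 [346. 321.] 197 [ 672. -363.] [(110, array([ 6.97774e+02, -4.23951e+02,  5.13000e-01]), np.float64(-0.051)), (68, array([ 6.84554e+02, -4.02110e+02,  4.67000e-01]), np.float64(-0.058))]
```

View pics/w1.png

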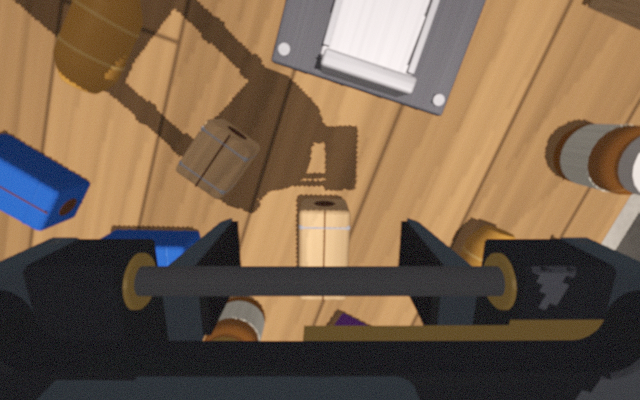

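Wrist view: the mould stands at (323,245), partly hidden by the gripper and upright in the picture, so its yaw matches the tool. Its end face (top edge about row 210) gives its position.

Run:
```python
from h import *
W=get_image("wrist")
a,b=at(W,(300,210),56),at(W,(349,210),56); c=at(W,(323,197),0); e=at(W,(323,210),56)
print(a,b,np.linalg.norm(a-b),np.arctan2(*(b-a)[1::-1]),c)
l,r=at(W,(299,250),56),at(W,(351,250),56); print(np.linalg.norm(l-r))
for p in((300,210),(301,240),(302,263),(349,210),(350,240),(350,263)): print(p,at(W,p,56)[:2].round(1))
y=.335; u=np.array([-np.sin(y),np.cos(y)]); print(e[:2]-55*u)
plan([*(e[:2]-55*u),66],y)
```

```text
[ 568.58911442 -233.51460171   56.        ] [ 617.90141522 -215.64161292   56.        ] 52.45137499295298 0.34771823011155534 [ 592.30360819 -224.7523341     0.        ]
57.61876691241426
(300, 210) [ 568.6 -233.5]
(301, 240) [ 580.8 -265.6]
(302, 263) [ 590.9 -291.3]
(349, 210) [ 617.9 -215.6]
(350, 240) [ 631.4 -247.3]
(350, 263) [ 641.5 -273. ]
[ 609.81670756 -277.06781793]
t 3.7 pos [ 579.5 -202.2  238.9] tooly 0.348 z [-0. -0. -1.] F [-0.6 -0.1  0. ] w 91.18078973410648 j6 -0.78
delta [-80.7   3.  172.9] roll 0.012864138255951119
```

```bash
python3 -m inch '[{"delta_pos":[-20,1,5],"roll":0.01,"fingers":1},{"delta_pos":[-30,1,20],"roll":0,"fingers":1},{"delta_pos":[-30,1,40],"roll":0,"fingers":1},{"delta_pos":[0,0,40],"roll":0,"fingers":1},{"delta_pos":[0,0,35],"roll":0,"fingers":1},{"delta_pos":[0,0,30],"roll":0,"fingers":1},{"delta_pos":[0,0,25],"roll":0,"fingers":1},{"delta_pos":[0,0,0],"roll":0,"fingers":1},{"delta_pos":[0,0,0],"roll":0,"fingers":0.7}]' 25
python3 -m inch '[{"delta_pos":[0,0,0],"roll":0,"fingers":0.5},{"delta_pos":[0,0,0],"roll":0,"fingers":0.4},{"delta_pos":[0,0,0],"roll":0,"fingers":0.4},{"delta_pos":[0,0,0],"roll":0,"fingers":0.4},{"delta_pos":[0,0,0],"roll":0,"fingers":0.4}]' 25; python3 -c "
from fit import *
plan([610,-277,44],.335)
S=get_image('scene');D=models.masks_of('mould_center','scene')
T=get_image('side'); E=models.masks_of('mould_center','side')
for im,X in((S,D),(T,E)): print([(d['point'],at(im,d['point'],28)[:2].round()) for d in X])
cv2.imwrite('pics/g.png',cv2.resize(np.hstack([S['pixels'][150:330,150:390],T['pixels'][130:310,220:460]]),None,fx=1.6,fy=1.6)[:,:,::-1])"
```

```text
t: 4.6
ee_pos: [609.0, -277.3, 44.1]
orientation: [-1.82, -2.56, 0.0]
force: [-0.3, -0.5, 0.6]
gripper_width: 86.0
finger_force: 0.0
t: 5.1
ee_pos: [609.3, -276.9, 44.8]
orientation: [1.82, 2.559, 0.0]
force: [0.1, 1.5, 7.4]
gripper_width: 56.1
finger_force: 25.0
t 5.1 pos [ 609.3 -276.9   44.8] tooly 0.334 z [ 0.001 -0.001 -1.   ] F [0.1 1.5 7.4] w 56.11456421301814 j6 -0.85
delta [-0.3  0.7  0.8] roll -0.0008718001386256446
[([184.1, 255.7], array([ 727., -392.])), ([254.2, 236.0], array([ 597., -248.])), ([286.0, 147.2], array([ 250., -317.])), ([255.6, 174.1], array([ 390., -352.]))]
[([413.2, 189.4], array([ 257., -322.])), ([295.6, 195.5], array([ 604., -263.])), ([361.5, 178.2], array([ 411., -375.]))]
```

View pics/g.png

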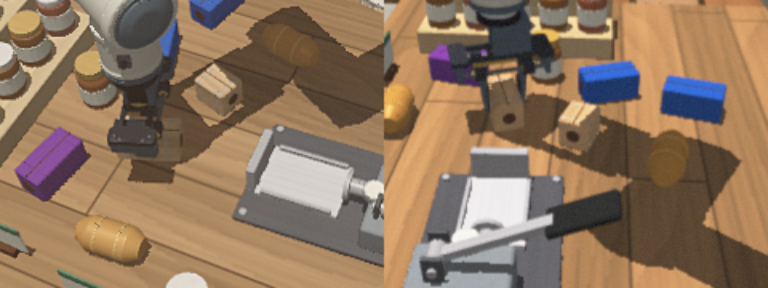

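Gripped the right mould (width 56). The picture shows the gripper on it at (150,135), with the short one untouched.

```bash
python3 -m inch '[{"delta_pos":[0,0,-15],"roll":0,"fingers":0.4},{"delta_pos":[0,0,-30],"roll":0,"fingers":0.4},{"delta_pos":[0,0,-40],"roll":0,"fingers":0.4},{"delta_pos":[0,0,-30],"roll":0,"fingers":0.4},{"delta_pos":[0,0,0],"roll":0.1,"fingers":0.4},{"delta_pos":[0,0,0],"roll":0.1,"fingers":0.4},{"delta_pos":[0,0,0],"roll":0.095,"fingers":0.4},{"delta_pos":[0,0,0],"roll":0,"fingers":0.4}]'; python3 -c "
from fit import *
plan([580.5,-2,120],.04)"
```

```text
t: 6.1
ee_pos: [608.6, -276.7, 159.8]
orientation: [2.18, 2.262, 0.0]
force: [0.1, -0.1, -2.4]
gripper_width: 55.7
finger_force: 25.0
t 6.1 pos [ 608.6 -276.7  159.8] tooly 0.037 z [ 0. -0. -1.] F [ 0.1 -0.1 -2.4] w 55.69179164403422 j6 -0.55
delta [275.5 -17.8  39.8] roll -0.0027751902832788833
```

```bash
python3 -m inch '[{"delta_pos":[15,-1,0],"roll":0,"fingers":0.4},{"delta_pos":[30,-2,0],"roll":0,"fingers":0.4},{"delta_pos":[35,-2,0],"roll":0,"fingers":0.4},{"delta_pos":[35,-2,0],"roll":0,"fingers":0.4},{"delta_pos":[35,-3,0],"roll":0,"fingers":0.4},{"delta_pos":[35,-2,0],"roll":0,"fingers":0.4},{"delta_pos":[35,-2,0],"roll":0,"fingers":0.4},{"delta_pos":[30,-2,0],"roll":0,"fingers":0.4},{"delta_pos":[20,-1,0],"roll":0,"fingers":0.4},{"delta_pos":[5,-1,0],"roll":0,"fingers":0.4},{"delta_pos":[0,0,20],"roll":0,"fingers":0.4},{"delta_pos":[0,0,15],"roll":0,"fingers":0.4}]'
python3 - <<'E'
from h import *
plan([580.5,-2,66],.04)
T=get_image("side");W=get_image("wrist");S=get_image("scene")
cv2.imwrite('pics/p.png',cv2.resize(np.hstack([S["pixels"][190:340,270:450],T['pixels'][190:340,200:380],cv2.resize(W["pixels"],(240,150))]),None,fx=1.33,fy=1.33)[:,:,::-1])
E
```

```text
t: 7.3
ee_pos: [579.8, -2.5, 123.8]
orientation: [2.174, 2.267, 0.0]
force: [-0.1, -0.1, -2.6]
gripper_width: 55.8
finger_force: 25.0
t 7.3 pos [579.8  -2.5 123.8] tooly 0.042 z [ 0. -0. -1.] F [-0.1 -0.1 -2.6] w 55.81398931753101 j6 -0.15
delta [ 0.4  0.7 57.8] roll 0.0016841562650229402
```

View pics/p.png

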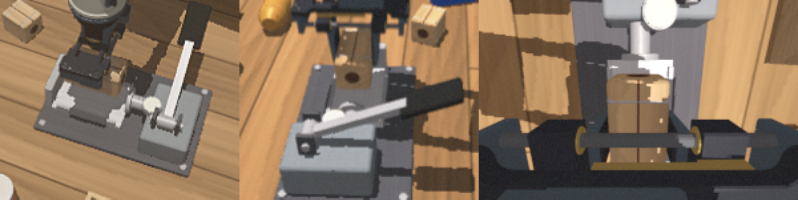

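Picture: the mould hangs over the bed, its end at wrist (640,80), in line with the ram.

```bash
python3 -m inch '[{"delta_pos":[0,1,15],"roll":0,"fingers":0.4},{"delta_pos":[0,0,20],"roll":0,"fingers":0.4},{"delta_pos":[0,0,12],"roll":0,"fingers":0.4},{"delta_pos":[0,0,6],"roll":0,"fingers":0.4},{"delta_pos":[0,0,3],"roll":0,"fingers":0.4},{"delta_pos":[0,0,2],"roll":0,"fingers":0.4},{"delta_pos":[0,0,0],"roll":0,"fingers":0.4}]'
```

```text
t: 8.15
ee_pos: [581.3, -2.7, 66.3]
orientation: [2.177, 2.264, 0.0]
force: [0.4, -0.7, -2.3]
gripper_width: 55.8
finger_force: 25.0
```

```bash
python3 -m inch '[{"delta_pos":[0,0,1],"roll":0,"fingers":0.4},{"delta_pos":[0,0,0.6],"roll":0,"fingers":0.4},{"delta_pos":[0,0,0],"roll":0,"fingers":0.4},{"delta_pos":[0,0,0],"roll":0,"fingers":0.6},{"delta_pos":[0,0,0],"roll":0,"fingers":0.8},{"delta_pos":[0,0,0],"roll":0,"fingers":0.9},{"delta_pos":[0,0,0],"roll":0,"fingers":0.9}]'
python3 -m inch '[{"delta_pos":[0,0,-10],"roll":0,"fingers":0.9},{"delta_pos":[0,0,-25],"roll":0,"fingers":0.9},{"delta_pos":[0,0,-40],"roll":0,"fingers":0.9},{"delta_pos":[0,0,-40],"roll":0,"fingers":0.9},{"delta_pos":[0,0,-40],"roll":0,"fingers":0.5},{"delta_pos":[0,0,-25],"roll":0,"fingers":0},{"delta_pos":[0,0,0],"roll":0,"fingers":0}]'
python3 - <<'E'
from fit import *
T=get_image("side");S=get_image("scene")
cv2.imwrite('pics/p2.png',cv2.resize(np.hstack([S["pixels"][190:340,270:450],T['pixels'][190:340,200:380]]),None,fx=2.2,fy=2.2)[:,:,::-1])
plan([451.6,148,215],0.04)
for c,im in(("scene",S),("side",T)):
  models.masks_of("mould_center",c)
  for d in models.masks_of("mould_center",c):
    x=at(im,d["point"],48)[:2]
    if np.hypot(*(x-[580,-2]))<60: print(c,x,fit([(im,d["mask"])],x,z0=20))
E
```

```text
t: 8.85
ee_pos: [581.1, -2.7, 64.3]
orientation: [2.178, 2.264, 0.0]
force: [0.5, 0.7, 0.1]
gripper_width: 77.1
finger_force: 0.0
t: 9.55
ee_pos: [582.6, -2.8, 248.8]
orientation: [2.174, 2.261, 0.006]
force: [0.1, -0.1, 1.0]
gripper_width: 60.7
finger_force: 0.0
t 9.65 pos [581.   -2.6 245. ] tooly 0.039 z [ 0.001 -0.    -1.   ] F [-0.3  0.4 -0.5] w 52.925837408644654 j6 -0.15
delta [ 155.5 -123.5   29.8] roll -0.0009723441590341331
scene [579.59806027  -4.30269809] (array([580.57131441,  -2.85799197,   3.2163029 ]), np.float64(-0.84992784992785))
side [579.16523328 -11.54510346] (array([584.97832585, -25.76462573,   3.20084081]), np.float64(-0.7531978931527464))
```

View pics/p2.png

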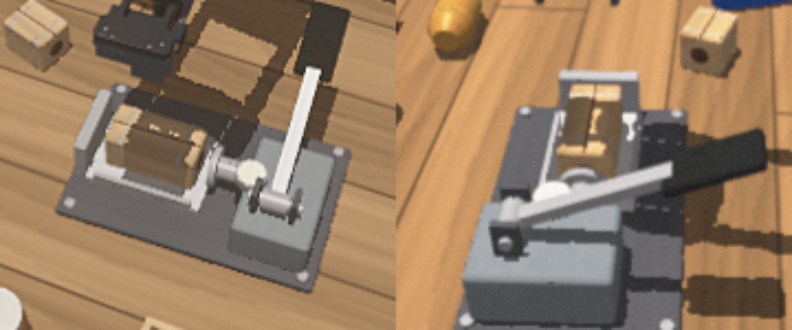

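The mould sits flat in the bed between jaw and ram (scene fit is within 1 mm of the bed middle). Next, the handle.

```bash
python3 -m inch '[{"delta_pos":[20,-17,0],"roll":0,"fingers":0},{"delta_pos":[30,-25,0],"roll":0,"fingers":0},{"delta_pos":[30,-25,0],"roll":0,"fingers":0},{"delta_pos":[30,-25,0],"roll":0,"fingers":0},{"delta_pos":[30,-25,0],"roll":0,"fingers":0},{"delta_pos":[15,-14,0],"roll":0,"fingers":0},{"delta_pos":[0,0,15],"roll":0,"fingers":0},{"delta_pos":[0,0,15],"roll":0,"fingers":0},{"delta_pos":[0,0,10],"roll":0,"fingers":0},{"delta_pos":[0,0,0],"roll":0,"fingers":0}]' 25
python3 - <<'E'
from h import *
plan([444,148,195],0.04)
T=get_image("side");S=get_image("scene")
cv2.imwrite('pics/p3.png',cv2.resize(np.hstack([S["pixels"][130:330,300:480],T['pixels'][170:370,200:420]]),None,fx=2,fy=2)[:,:,::-1])
E
```

```text
t: 10.85
ee_pos: [443.3, 146.9, 202.9]
orientation: [-2.177, -2.263, 0.004]
force: [0.2, 0.0, -0.1]
gripper_width: -0.1
finger_force: 0.0
t 10.85 pos [443.3 146.9 202.9] tooly 0.039 z [-0.003 -0.001 -1.   ] F [ 0.2  0.  -0.1] w -0.09657824879171363 j6 0.15
delta [1.  0.8 7.9] roll -0.0011100638369843097
```

View pics/p3.png

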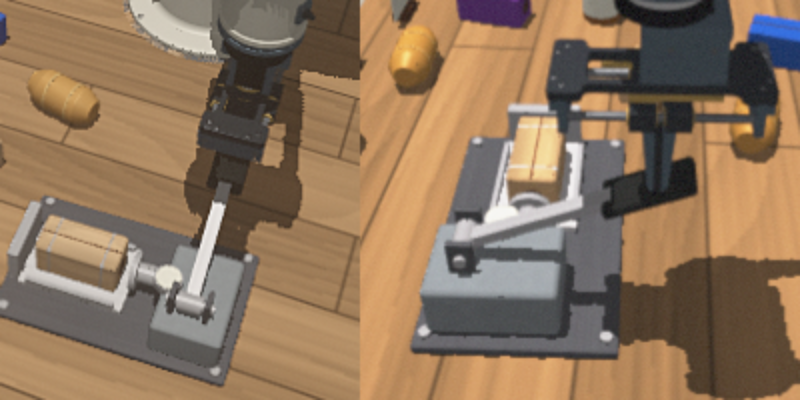

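The fingertips are centred over the pad (side crop 657,188) and the mould is seated.

```bash
python3 -m inch '[{"delta_pos":[0,0,10],"roll":0,"fingers":0},{"delta_pos":[0,0,15],"roll":0,"fingers":0},{"delta_pos":[0,0,15],"roll":0,"fingers":0},{"delta_pos":[0,0,15],"roll":0,"fingers":0},{"delta_pos":[0,0,15],"roll":0,"fingers":0},{"delta_pos":[0,0,15],"roll":0,"fingers":0},{"delta_pos":[0,0,15],"roll":0,"fingers":0},{"delta_pos":[0,0,10],"roll":0,"fingers":0},{"delta_pos":[0,0,3],"roll":0,"fingers":0},{"delta_pos":[0,0,0],"roll":0,"fingers":0}]'
python3 -m inch '[{"delta_pos":[0,0,2],"roll":0,"fingers":0},{"delta_pos":[0,0,0],"roll":0,"fingers":0}]'
python3 -m inch '[{"delta_pos":[0,0,2],"roll":0,"fingers":0},{"delta_pos":[0,0,0],"roll":0,"fingers":0}]'
```

```text
t: 11.95
ee_pos: [444.9, 147.1, 91.2]
orientation: [2.177, 2.263, 0.002]
force: [0.6, -0.7, 9.9]
gripper_width: 0.6
finger_force: 4.9
t: 12.15
ee_pos: [445.1, 147.1, 89.5]
orientation: [2.177, 2.263, 0.003]
force: [0.8, -1.3, 9.2]
gripper_width: 0.2
finger_force: 4.9
t: 12.35
ee_pos: [445.3, 147.2, 87.6]
orientation: [2.177, 2.263, 0.003]
force: [1.2, -1.1, 9.9]
gripper_width: 0.3
finger_force: 5.0
```

```bash
python3 -m inch '[{"delta_pos":[0,0,2],"roll":0,"fingers":0},{"delta_pos":[0,0,0],"roll":0,"fingers":0}]'
python3 -m inch '[{"delta_pos":[0,0,1],"roll":0,"fingers":0},{"delta_pos":[0,0,0],"roll":0,"fingers":0}]'
```

```text
t: 12.55
ee_pos: [445.6, 147.2, 85.8]
orientation: [2.176, 2.263, 0.004]
force: [2.5, -1.8, 14.5]
gripper_width: 0.4
finger_force: 6.6
t: 12.75
ee_pos: [445.7, 147.2, 85.2]
orientation: [2.176, 2.262, 0.005]
force: [-0.5, -2.7, 25.2]
gripper_width: 0.4
finger_force: 12.5
```

Stop found: the force rises sharply at TCP z≈85.5. Now up and further strokes with the same travel.

```bash
python3 -m inch '[{"delta_pos":[0,0,-10],"roll":0,"fingers":0},{"delta_pos":[0,0,-15],"roll":0,"fingers":0},{"delta_pos":[0,0,-20],"roll":0,"fingers":0},{"delta_pos":[0,0,-20],"roll":0,"fingers":0},{"delta_pos":[0,0,-20],"roll":0,"fingers":0},{"delta_pos":[0,0,-20],"roll":0,"fingers":0},{"delta_pos":[0,0,-20],"roll":0,"fingers":0},{"delta_pos":[0,0,-5],"roll":0,"fingers":0},{"delta_pos":[0,0,0],"roll":0,"fingers":0},{"delta_pos":[0,0,0],"roll":0,"fingers":0},{"delta_pos":[0,0,0],"roll":0,"fingers":0},{"delta_pos":[0,0,0],"roll":0,"fingers":0}]'
python3 - <<'E'
from h import *
T=get_image("side");S=get_image("scene")
cv2.imwrite('pics/p4.png',cv2.resize(np.hstack([S["pixels"][130:330,300:480],T['pixels'][170:370,200:420]]),None,fx=2,fy=2)[:,:,::-1])
a=cv2.imread('pics/p3.png').astype(int);b=cv2.imread('pics/p4.png').astype(int)
d=np.abs(a-b).sum(2)>60; print("lever px diff side:",d[180:300,440:640].sum(),"mould:",d[110:200,500:580].sum(),"scene lever:",d[200:300,180:235].sum())
E
```

```text
t: 13.95
ee_pos: [443.8, 147.1, 213.6]
orientation: [-2.177, -2.264, 0.002]
force: [0.3, 0.6, 0.2]
gripper_width: 0.3
finger_force: 0.0
lever px diff side: 47 mould: 306 scene lever: 120
```

View pics/p4.png

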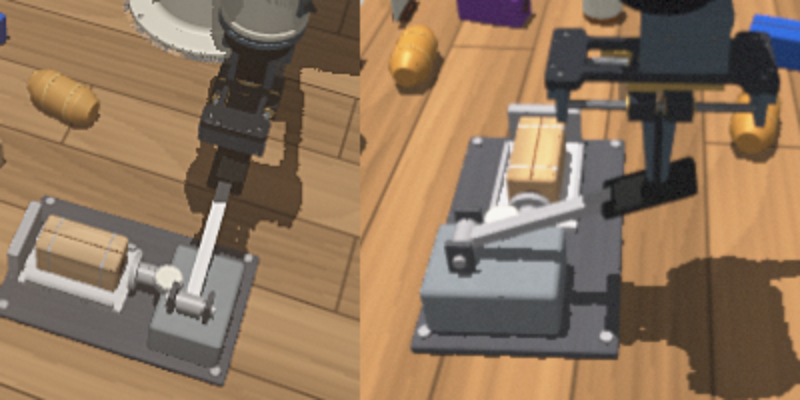

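The handle is back at rest, the lever identical to before the stroke, and the mould has not moved. Three more strokes for margin.

```bash
python3 -m inch '[{"delta_pos":[0,0,15],"roll":0,"fingers":0},{"delta_pos":[0,0,20],"roll":0,"fingers":0},{"delta_pos":[0,0,20],"roll":0,"fingers":0},{"delta_pos":[0,0,20],"roll":0,"fingers":0},{"delta_pos":[0,0,20],"roll":0,"fingers":0},{"delta_pos":[0,0,18],"roll":0,"fingers":0},{"delta_pos":[0,0,10],"roll":0,"fingers":0},{"delta_pos":[0,0,4],"roll":0,"fingers":0},{"delta_pos":[0,0,2],"roll":0,"fingers":0},{"delta_pos":[0,0,1],"roll":0,"fingers":0},{"delta_pos":[0,0,0],"roll":0,"fingers":0},{"delta_pos":[0,0,0],"roll":0,"fingers":0}]'
```

```text
t: 15.25
ee_pos: [445.5, 147.3, 85.2]
orientation: [2.176, 2.263, 0.004]
force: [-0.3, -1.4, 23.4]
gripper_width: 0.2
finger_force: 11.9
```

```bash
U='x'
python3 -m inch '[{"delta_pos":[0,0,-10],"roll":0,"fingers":0},{"delta_pos":[0,0,-15],"roll":0,"fingers":0},{"delta_pos":[0,0,-20],"roll":0,"fingers":0},{"delta_pos":[0,0,-20],"roll":0,"fingers":0},{"delta_pos":[0,0,-20],"roll":0,"fingers":0},{"delta_pos":[0,0,-20],"roll":0,"fingers":0},{"delta_pos":[0,0,-20],"roll":0,"fingers":0},{"delta_pos":[0,0,-5],"roll":0,"fingers":0},{"delta_pos":[0,0,0],"roll":0,"fingers":0},{"delta_pos":[0,0,0],"roll":0,"fingers":0},{"delta_pos":[0,0,0],"roll":0,"fingers":0},{"delta_pos":[0,0,0],"roll":0,"fingers":0}]'
python3 -m inch '[{"delta_pos":[0,0,15],"roll":0,"fingers":0},{"delta_pos":[0,0,20],"roll":0,"fingers":0},{"delta_pos":[0,0,20],"roll":0,"fingers":0},{"delta_pos":[0,0,20],"roll":0,"fingers":0},{"delta_pos":[0,0,20],"roll":0,"fingers":0},{"delta_pos":[0,0,18],"roll":0,"fingers":0},{"delta_pos":[0,0,10],"roll":0,"fingers":0},{"delta_pos":[0,0,4],"roll":0,"fingers":0},{"delta_pos":[0,0,2],"roll":0,"fingers":0},{"delta_pos":[0,0,1],"roll":0,"fingers":0},{"delta_pos":[0,0,0],"roll":0,"fingers":0},{"delta_pos":[0,0,0],"roll":0,"fingers":0}]'
python3 -m inch '[{"delta_pos":[0,0,-10],"roll":0,"fingers":0},{"delta_pos":[0,0,-15],"roll":0,"fingers":0},{"delta_pos":[0,0,-20],"roll":0,"fingers":0},{"delta_pos":[0,0,-20],"roll":0,"fingers":0},{"delta_pos":[0,0,-20],"roll":0,"fingers":0},{"delta_pos":[0,0,-20],"roll":0,"fingers":0},{"delta_pos":[0,0,-20],"roll":0,"fingers":0},{"delta_pos":[0,0,-5],"roll":0,"fingers":0},{"delta_pos":[0,0,0],"roll":0,"fingers":0},{"delta_pos":[0,0,0],"roll":0,"fingers":0},{"delta_pos":[0,0,0],"roll":0,"fingers":0},{"delta_pos":[0,0,0],"roll":0,"fingers":0}]'
python3 -m inch '[{"delta_pos":[0,0,15],"roll":0,"fingers":0},{"delta_pos":[0,0,20],"roll":0,"fingers":0},{"delta_pos":[0,0,20],"roll":0,"fingers":0},{"delta_pos":[0,0,20],"roll":0,"fingers":0},{"delta_pos":[0,0,20],"roll":0,"fingers":0},{"delta_pos":[0,0,18],"roll":0,"fingers":0},{"delta_pos":[0,0,10],"roll":0,"fingers":0},{"delta_pos":[0,0,4],"roll":0,"fingers":0},{"delta_pos":[0,0,2],"roll":0,"fingers":0},{"delta_pos":[0,0,1],"roll":0,"fingers":0},{"delta_pos":[0,0,0],"roll":0,"fingers":0},{"delta_pos":[0,0,0],"roll":0,"fingers":0}]'
python3 -m inch '[{"delta_pos":[0,0,-10],"roll":0,"fingers":0},{"delta_pos":[0,0,-15],"roll":0,"fingers":0},{"delta_pos":[0,0,-20],"roll":0,"fingers":0},{"delta_pos":[0,0,-20],"roll":0,"fingers":0},{"delta_pos":[0,0,-20],"roll":0,"fingers":0},{"delta_pos":[0,0,-20],"roll":0,"fingers":0},{"delta_pos":[0,0,-20],"roll":0,"fingers":0},{"delta_pos":[0,0,-20],"roll":0,"fingers":0},{"delta_pos":[0,0,-10],"roll":0,"fingers":0},{"delta_pos":[0,0,0],"roll":0,"fingers":0},{"delta_pos":[0,0,0],"roll":0,"fingers":0},{"delta_pos":[0,0,0],"roll":0,"fingers":0}]'
python3 - <<'E'
from h import *
T=get_image("side");S=get_image("scene")
cv2.imwrite('pics/p5.png',cv2.resize(np.hstack([S["pixels"][130:330,300:480],T['pixels'][170:370,200:420]]),None,fx=2,fy=2)[:,:,::-1])
E
```

```text
t: 16.45
ee_pos: [443.7, 147.1, 213.6]
orientation: [-2.177, -2.264, 0.002]
force: [1.0, -0.5, 0.4]
gripper_width: 0.3
finger_force: 0.0
t: 17.65
ee_pos: [445.3, 147.2, 85.1]
orientation: [2.176, 2.263, 0.003]
force: [-1.0, -2.2, 26.5]
gripper_width: 0.5
finger_force: 13.0
t: 18.85
ee_pos: [443.7, 147.1, 213.6]
orientation: [-2.177, -2.264, 0.002]
force: [-1.0, -1.2, 0.1]
gripper_width: 0.6
finger_force: 0.0
t: 20.05
ee_pos: [445.3, 147.2, 85.1]
orientation: [2.176, 2.263, 0.003]
force: [-1.2, -1.6, 26.2]
gripper_width: 0.7
finger_force: 13.0
t: 21.25
ee_pos: [443.6, 147.0, 238.3]
orientation: [-2.177, -2.264, 0.002]
force: [-0.0, 0.6, 0.9]
gripper_width: 0.6
finger_force: 0.0
```

View pics/p5.png

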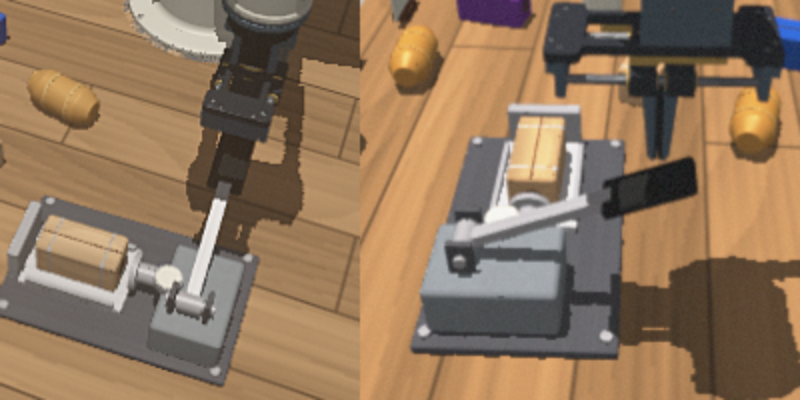

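The handle is fully up with the gripper clear of it, and the mould is in the bed. Handing in.

```bash
python3 -c "
from station import bot
print(bot.close_job())"
```

```text
the job is handed in; nothing more can be done
None
```

The longer wooden mould lies flat in the press bed, the pump handle was worked through four full strokes and left up, and the job was handed in at about 21 s with the gripper clear; the hand-in call returned no verdict.

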